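# Take the spent filter cartridge out of the bench pump

### The job

The pump's filter cartridge is spent. Press its head fully in, along the sloping bay, so that the push-to-release latch lets go and the cartridge springs out, then pull it free (never force it out past a closed latch) and stand it gently upright, head up, on the floor of the steel tray. Leave the bottle, the timer and the vial where they are.

Things in the scene. Friction and masses are not known exactly. Their poses are not given: they have to be found in the camera images.
- bay: Mouth of the cartridge bay, a white inclined housing. Origin: centre of the 30 x 52 mm mouth, in its face, 118 mm above the worktop. z points out of the bay along the cartridge's path, 26 degrees from vertical, leaning to the pump's front; y is level, along the mouth's long side; x runs up the face. White guard cheeks 26 mm high at y = +-28.5 to +-34.5 mm: grip the cartridge across x.
- pump: Grey bench pump, fixed, that carries the bay. Origin on the worktop right below the bay's mouth; x points to its back. Its block reaches 172 mm behind the mouth, is 140 mm wide (y) and 95 mm high; on it a gauge (107 mm high) and a brass hose barb (121 mm high), 135 mm behind the mouth.
- cartridge_center (a point): Centre of the filter cartridge: grey block with a black flat head and pleat strips, 28 (x) x 50 (y) x 84 mm (z), 0.07 to 0.14 kg; z points to the head; axes as the bay's while it sits there. Latched: centre at bay z = -27 mm, head 15 mm out of the face. Sprung out: centre at -9 mm, head 33 mm out. From there it slides out freely along bay z; the foot leaves the bay after 51 mm more.
- cartridge_head (a point): Centre of the cartridge's flat head, where it is pressed (inward, along bay -z) with some 8 to 15 N; it stays above the face throughout. The latch is fully open after 9.5 mm; spring-backed stop at 10.5 mm. When the pressing tool backs off, a spring lifts the cartridge to 18 mm above where it was latched, and it stays there.
- latch (a joint): Latch tongue hidden in the bay's side wall, m: 0 = closed (holds the cartridge); pressing the cartridge in drives it open, to about 0.008, where it stays; below about 0.0035 it still holds.
- tray: Open rectangular stainless parts tray on the worktop, fixed, 150 (x) x 130 (y) x 22 mm high, wall and floor 3 mm. Origin at the centre of its underside, on the worktop; z up.
- bottle: Bystander: reagent bottle with blue cap, 56 mm across, 106 mm high. Origin at the centre of its underside.
- countdown_timer: Bystander: small white timer lying flat, 58 x 62 x 21 mm. Origin at the centre of its underside.
- vial: Bystander: small amber vial with black cap, 25 mm across, 50 mm high. Origin at the centre of its underside.

How it is judged (in metres and radians):
On the way, in this order (a step that is already met when the one before it is completed fails the run):
1. the latch has been released and the cartridge has sprung out at least 12 mm (value of joint latch above 0.003 m and z of cartridge_center in the frame of bay between -0.015 and 0.003 m), for 0.1 s.
2. the cartridge is pulled wholly out of the bay (distance between cartridge_center and bay above 0.05 m), for 0.1 s.
At the end, for the whole second after the job is handed in: The cartridge stands upright, head up (within 0.1 rad), on the tray's floor inside its walls (centre within 65 mm along the tray's x and 55 mm along its y of the tray's centre, and 41 to 49 mm above the worktop), at rest and released (x of cartridge_center in the frame of tray between -0.065 and 0.065 m and y of cartridge_center in the frame of tray between -0.055 and 0.055 m and height (world z) of cartridge_center between 0.041 and 0.049 m and angle between cartridge_center's own z axis and vertical below 0.1 rad and linear speed of cartridge below 0.02 m/s); the robot touches nothing.
It fails at once if the cartridge is forced out past the closed latch (value of joint latch below 0.002 m and z of cartridge_center in the frame of bay above -0.019 m).
It fails at once if the cartridge is dropped (moves faster than 0.5 m/s, out of the bay, with no finger on it) (distance between cartridge_center and bay above 0.05 m and contact force between the fingers and cartridge below 0.02 N and linear speed of cartridge above 0.5 m/s).
It fails at once if the bottle, the timer or the vial is moved more than 20 mm (distance of any of bottle, countdown_timer, vial from where it was at the start of the episode above 0.02 m).
It also fails if it takes over 58 s, if anything falls off the work surface, if the arm or the gripper's body presses on something with over 40 N, if the wrist force passes 120 N, or if a joint passes its speed limit or range.

### The arm

A 6-joint arm with a two-finger parallel gripper is mounted at the origin on a cart in front of the work surface, level with it; the furniture and walls round the work are solid. World frame = base frame: x ahead of the robot, y to its left, z up, the work surface at z = 0. Lengths are in mm, angles in rad, forces in N, time in s.
With the tool pointing down it reaches from about 350 to 975 mm from the base axis. Payload 7.1 kg.
Tool frame: the origin (TCP) lies at the centre of the arm's flange, where the gripper is bolted on; the fingertips stand 182 mm ahead of it and the grasp point (between the pads) lies 163 mm ahead of it; x points along the fingers, y is the direction in which the jaws open and shut, and the axes are right-handed (so a half turn about x gives the same grasp; the last joint's range is limited). The gripper opens to 88 mm and grips with 3 to 60 N. Pads are 20 mm wide; open, the fingers measure 115 mm over their backs; the gripper's body (75 mm by 178 mm) begins 61 mm behind the grasp point.
Start: joints at [-1.228, 0.423, 1.63, -0, 1.089, -0.019], TCP at [221.241, -584.516, 404.675] pointing down, gripper open.
Joint ranges: [-3, 3], [-0.9, 2.11], [0.09, 2.58], [-1.31, 4.45], [0.11, 2.69], [-2.54, 2.54]. Speed limits (rad/s): [2.39, 2.39, 3.01, 3.14, 3.14, 3.14].

### API

Orientations are given as a rotation vector (axis times angle).
In Python, from workcell import readout, viewer, workorder, models gives the robot as it stands. The module is installed in compiled form; this text tells all that it offers.
- The arm moves only by the tool apply_moves, never from a script. Its argument "commands" is a list that holds one entry, the list of rows, each a list of 4 numbers: the shift along the world's x, y, z in m, then the turn about the world's z in rad. A call has 1 to 8 rows; each row is the pose to reach, as a shift and turn from the pose commanded when the call began; what a row does not reach only later rows make up. A row lasts 1/8 s, in which the tool goes at most 62.5 mm and 10.7 degrees, less where a joint would pass 70% of its speed; a pose out of reach is approached as far as the arm can. A call with a gripper value outside its range is refused whole. "gripper" is the finger opening in m, from 0 to 0.0878, set as the call begins (left out, the last holds). The fingers move at their own pace and stop on an object; the grip force is fixed at half the most. Time passes only in rows, so rows that repeat a pose let the fingers close. It gives the time, the measured TCP pose, the force and the opening at its end, in the units of the state.
- readout.get_obs(): the state, without advancing time (a new reading comes with each control period).
- viewer.get_image(name): name is "side" or "top"; returns a dict with "color" (384x512x3 uint8, red, green, blue), "vertical_fov" (degrees; the focal length in pixels is half the picture's height over the tangent of half this angle, whatever the lens; pixels are square), "cx", "cy" (the principal point, pixels), "rvec" (rotation vector, rad) and "tvec" (3), from world to camera coordinates, as OpenCV has them. Camera axes: x right, y down, z forward; pixel columns grow to the right and rows downward; lengths in mm; the calibration is good to about 2 mm. A picture is of the moment at which its call begins. There is no depth.
- workorder.close_job(): hands the job in, once; it reports no verdict.
Trained networks look in the newest picture that a camera, given by its name, has taken for a name from the list of things; names that differ only in an ending like _2 or _b are one class to them, and where a whole thing is asked for, a point or a joint stands for the part that bears it (a point fixed in the world has none). Each returns a list of dicts, best first, with "conf" (0 to 1); they miss things now and then, are a little off and sometimes report something else, mostly with a low value. They report only what shows in the picture. A call takes as long as a camera call.
- models.search_frame(camera, label): "position" ([x, y, z] in mm, in world coordinates, good to about 4 mm: the middle of the surface that is visible of it).
- models.place_of(camera, label): "position" ([x, y, z] in mm, in world coordinates, good to about 4 mm: a listed point, or the origin of a listed thing).
The state is a dict: "t": time; "qpos": joint angles; "qvel": joint speeds; "joint_torque": joint torques, N m; "ee_pos": TCP position; "orientation": TCP orientation; "ft_force": force on the tool from outside, world axes, zero at the start; "moment": the same for the moment, N m; "width": finger opening in mm.
Only numpy, scipy, OpenCV 4.12 (cv2) and the standard library are available. Lean on these libraries where they do the work, as an engineer would, in place of code of your own. Each camera call takes 0.05 s, during which the arm holds its last target.

## Working session

There is one attempt and no reset: what is moved stays moved. The work goes in short steps, Python scripts to look and compute and a tool call to move; the robot and the scene stay as the last step left them, time stands still between calls to the robot, and variables do not carry over. Pictures are saved under pics/ and viewed, and the job is handed in when it is done.

Besides the shell and the picture viewer there is one more tool, called after "Emit:" by a JSON object that holds its "api" and its "payload", one argument or row to a line. apply_moves: Moves the arm, as the interface text tells. Its arguments: {"type":"object","properties":{"commands":{"type":"array","items":{"type":"array","items":{"type":"array","items":{"type":"number"}}}},"gripper":{"type":"number"}},"required":["commands"]}

```bash
mkdir -p pics
python3 - <<'E'
from workcell import readout, viewer, models
import cv2,numpy as np
o=readout.get_obs();print({k:np.round(v,3).tolist() for k,v in o.items()})
for c in ("side","top"):
    im=viewer.get_image(c);cv2.imwrite(f"pics/a_{c}.png",im["color"][:,:,::-1])
    R=cv2.Rodrigues(np.array(im["rvec"],float))[0]
    print(c,im["vertical_fov"],im["cx"],im["cy"],im["rvec"],im["tvec"],-R.T@np.array(im["tvec"]).ravel())
    for l in ("bay","pump","cartridge_center","cartridge_head","tray","bottle","countdown_timer","vial"):
        print(l,[(np.round(d["position"]).tolist(),round(d["conf"],2)) for d in models.place_of(c,l)[:2]])
E
```

```text
{'t': 0.0, 'qpos': [-1.228, 0.424, 1.631, 0.0, 1.089, -0.019], 'qvel': [-0.0, -0.001, 0.002, 0.001, 0.002, 0.002], 'joint_torque': [-0.002, -54.463, -27.366, 0.064, 0.023, -0.0], 'ee_pos': [221.153, -584.258, 403.905], 'orientation': [2.025, 0.372, -2.025], 'ft_force': [-0.132, -0.149, 0.894], 'moment': [-0.046, 0.002, 0.036], 'width': 87.84}
side 47.359225905994116 259.9373735783958 191.66946272191106 [ 1.92515725 -0.16754323  0.07746819] [-410.88458005  152.94136647 1433.77802024] [  224.3730323  -1338.01650032   638.20466803]
bay [([534.0, 201.0, 119.0], 0.9)]
pump [([413.0, 498.0, -2.0], 0.61), ([532.0, 204.0, 117.0], 0.29)]
cartridge_center [([542.0, 211.0, 95.0], 0.64)]
cartridge_head [([526.0, 197.0, 127.0], 0.61), ([275.0, 361.0, -1.0], 0.3)]
tray [([468.0, -336.0, 1.0], 0.72)]
bottle [([410.0, 495.0, -3.0], 0.54)]
countdown_timer [([279.0, 361.0, -1.0], 0.42)]
vial [([581.0, -253.0, 5.0], 0.62)]
top 42.58659221659725 250.0715510157397 188.27187932721932 [ 2.15095487 -2.15685506  0.13231904] [  72.69536763  445.71407323 1514.55415436] [ 250.65954316   65.31786838 1559.07771055]
bay [([532.0, 200.0, 115.0], 0.91)]
pump [([529.0, 202.0, -6.0], 0.71)]
cartridge_center [([542.0, 208.0, 94.0], 0.52)]
cartridge_head [([529.0, 191.0, 134.0], 0.7)]
tray [([468.0, -336.0, -2.0], 0.59)]
bottle [([414.0, 497.0, 2.0], 0.94)]
countdown_timer [([277.0, 357.0, 3.0], 0.78)]
vial [([544.0, 205.0, 94.0], 0.74), ([413.0, 496.0, 1.0], 0.57)]
```

View pics/a_side.png

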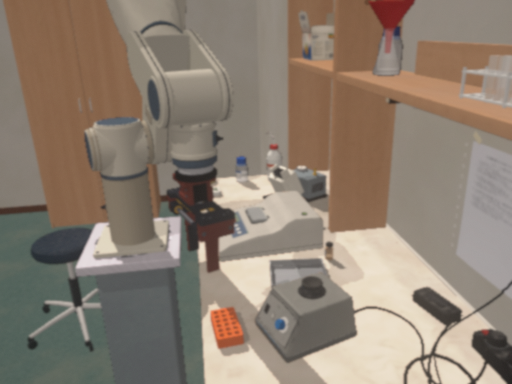

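View pics/a_top.png

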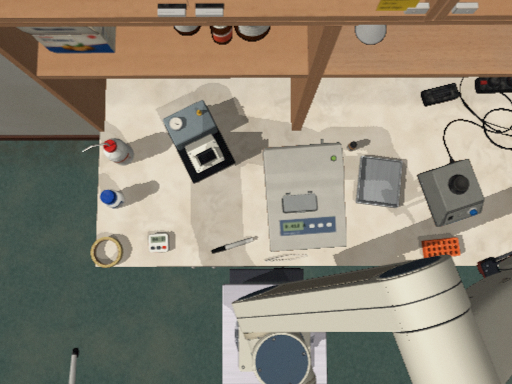

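The pictures show the pump with bay at top (207,157), the tray at (381,181), the vial at (352,146), the bottle at (111,198) and the timer at (159,242). A balance sits between pump and tray, with a shelf and divider behind. Next I'll zoom in to measure yaws and the shelf.

```bash
cat > h.py <<'E'
from workcell import readout, viewer, models, workorder
import cv2,numpy as np
def cam(c):
    im=viewer.get_image(c);R=cv2.Rodrigues(np.array(im["rvec"],float))[0];t=np.array(im["tvec"],float).ravel()
    f=im["color"].shape[0]/2/np.tan(np.radians(im["vertical_fov"])/2)
    return im,R,t,f
def proj(C,p):
    im,R,t,f=C;q=R@np.asarray(p,float)+t;return np.array([im["cx"]+f*q[0]/q[2],im["cy"]+f*q[1]/q[2]])
def ray(C,u,v):
    im,R,t,f=C;d=R.T@np.array([(u-im["cx"])/f,(v-im["cy"])/f,1.]);return -R.T@t,d
def atz(C,u,v,z):
    o,d=ray(C,u,v);return o+d*(z-o[2])/d[2]
def tri(C1,p1,C2,p2):
    a,d=ray(C1,*p1);b,e=ray(C2,*p2);s=np.linalg.lstsq(np.c_[d,-e],b-a,rcond=None)[0]
    x,y=a+d*s[0],b+e*s[1];return (x+y)/2,np.linalg.norm(x-y)
def crop(C,x0,y0,x1,y1,k,name):
    g=cv2.resize(C[0]["color"][y0:y1,x0:x1,::-1],None,fx=k,fy=k,interpolation=cv2.INTER_CUBIC);cv2.imwrite("pics/"+name,g)
E
python3 - <<'E'
from h import *
T=cam("top");S=cam("side")
crop(T,150,90,250,190,6,"b_pump.png");crop(T,340,130,430,215,6,"b_tray.png")
crop(S,190,130,350,270,5,"b_side.png")
print(np.linalg.norm(proj(T,[532,201,118])-[207,157]))
print("shelf",tri(T,(322,78),S,(333,72)), tri(T,(292,78),S,(290,62)))
for z in (0,400,500): print(z,atz(T,200,77,z),atz(T,300,130,z))
E
```

```text
1.2933059725502833
shelf (array([628.69120557, -89.65937252, 510.42607291]), np.float64(1.2986394866443145)) (array([565.10951195, -10.3011119 , 552.25944686]), np.float64(94.43563999127987))
0 [818.71484442 235.24942665   0.        ] [639.26388168 -90.54558461   0.        ]
400 [672.97347504 191.65145662 400.        ] [539.56279921 -50.55695494 400.        ]
500 [636.5381327  180.75196411 500.        ] [514.63752859 -40.55979752 500.        ]
```

View pics/b_pump.png

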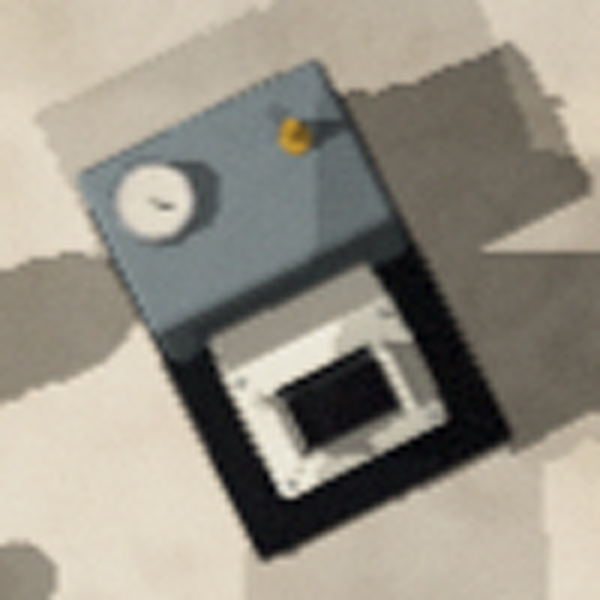

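View pics/b_tray.png

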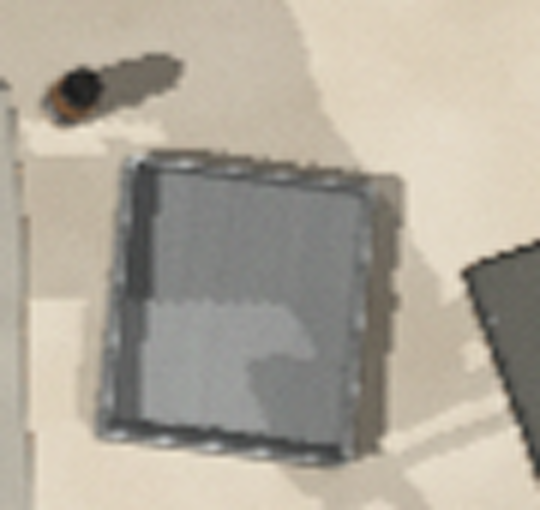

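View pics/b_side.png

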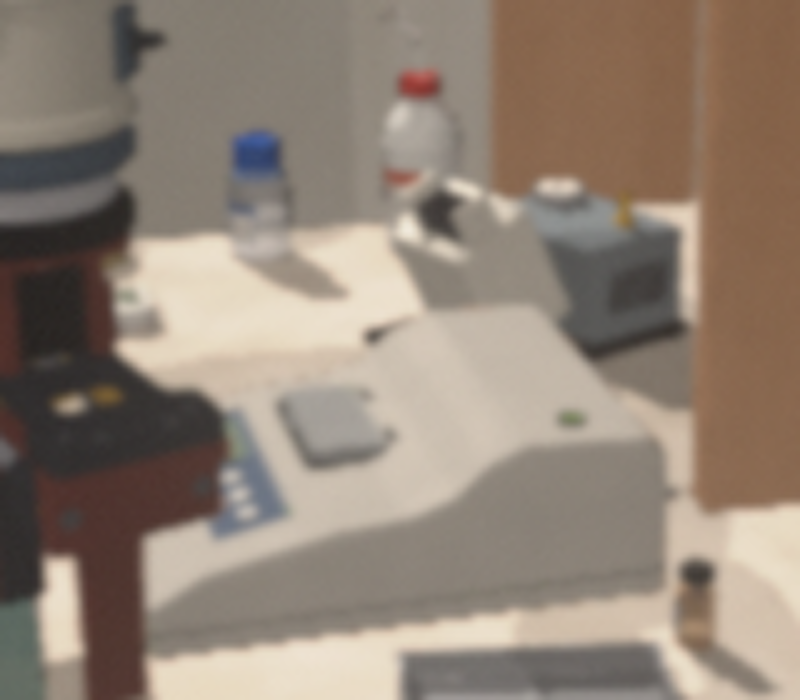

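Run:
```python
from h import *
T=cam("top");S=cam("side")
P=lambda x,y,z,o=(150,90):atz(T,o[0]+(x-3)/6+.0,o[1]+(y-3)/6,z)
def yaw_y(a,b): d=a-b; return np.degrees(np.arctan2(-d[0],d[1])),np.linalg.norm(d)
a,b=P(80,175,95),P(318,62,95);print("back edge",a,b,yaw_y(a,b))
a,b=P(265,560,5),P(510,437,5);print("front",a,b,yaw_y(a,b))
# head corners z: 118+15*cos26=131.5 center; front edge lower/back higher 14*sin26=6
fl,fr,bl,br=P(308,450,125.4),P(402,408,125.4),P(275,388,137.6),P(372,345,137.6)
print("head",yaw_y(fl,fr),yaw_y(bl,br),(fl+fr+bl+br)/4)
c=[P(x,y,22,(340,130)) for x,y in ((128,152),(385,180),(350,462),(100,435))]
m=sum(c)/4;print("tray",m,[np.linalg.norm(c[i]-c[(i+1)%4]) for i in range(4)])
print(yaw_y(c[0],c[1]),yaw_y(c[3],c[2]))
for l in ("bay","cartridge_head","cartridge_center"):
  for n in ("top","side"): print(l,n,[(np.round(d["position"],1).tolist()) for _ in range(2) for d in models.place_of(n,l)[:1]])
# balance top edge height
print("bal",tri(T,(264,148),S,(0,0)) if 0 else tri(T,(343,144),S,(190+655/5,130+440/5)),tri(T,(264,148),S,(190+425/5,130+312/5)))
print(readout.get_obs()["t"])
```

```text
back edge [652.48892158 337.06160174  95.        ] [711.35992449 216.46592705  95.        ] (np.float64(26.02017024823142), np.float64(134.19803178673703))
front [466.91718248 251.2526486    5.        ] [532.78970064 121.22613105   5.        ] (np.float64(26.867153788638184), np.float64(145.76036469384707))
head (np.float64(24.317679607403225), np.float64(50.64759049201571)) (np.float64(24.21323383154491), np.float64(51.8919779971029)) [529.62956379 200.55119794 131.5       ]
tray [ 469.97012556 -336.41441942   22.        ] [np.float64(135.8426923372123), np.float64(151.16713829739533), np.float64(130.54412853283173), np.float64(151.35966781067214)]
(np.float64(-6.537644714462165), np.float64(135.8426923372123)) (np.float64(-6.381264098741044), np.float64(130.54412853283173))
bay top [[531.2, 202.5, 116.9], [531.2, 202.5, 116.9]]
bay side [[529.5, 202.3, 118.4], [529.5, 202.3, 118.4]]
cartridge_head top [[527.7, 194.0, 131.1], [527.7, 194.0, 131.1]]
cartridge_head side [[527.0, 196.7, 127.2], [527.0, 196.7, 127.2]]
cartridge_center top [[541.0, 209.9, 96.5], [541.0, 209.9, 96.5]]
cartridge_center side [[542.0, 210.1, 91.3], [542.0, 210.1, 91.3]]
bal (array([ 567.86726421, -207.62100543,  109.79342695]), np.float64(1.2296233152728238)) (array([515.53324768,  33.34674443, 114.90849544]), np.float64(79.54887468730796))
1.7
```

Run:
```python
from h import *
R=cv2.Rodrigues(np.array(readout.get_obs()["orientation"],float))[0];print(R.round(3), np.degrees(np.arctan2(R[1,1],R[0,1])))
```

```text
[[ 0.     0.354 -0.935]
 [ 0.    -0.935 -0.354]
 [-1.    -0.    -0.   ]] -69.27227608897267
```

Emit:
{"api": "apply_moves", "payload": {
  "commands": [
    [[0.019, 0.052, 0, 0.01], [0.038, 0.104, 0, 0.03], [0.057, 0.156, 0, 0.05], [0.076, 0.208, 0, 0.07], [0.095, 0.26, 0, 0.092], [0.114, 0.312, 0, 0.092], [0.133, 0.364, 0, 0.092], [0.152, 0.416, 0, 0.092]]
  ],
  "gripper": 0
}}

```text
t: 2.7
ee_pos: [373.6, -166.9, 405.0]
orientation: [1.97, 0.454, -1.969]
ft_force: [0.3, 0.2, 0.3]
width: 11.4
```

Emit:
{"api": "apply_moves", "payload": {
  "commands": [
    [[0.019, 0.052, 0, 0], [0.038, 0.104, 0, 0], [0.057, 0.156, 0, 0], [0.076, 0.208, 0, 0], [0.095, 0.26, 0, 0], [0.114, 0.312, 0, 0], [0.129, 0.355, -0.02, 0], [0.129, 0.355, -0.035, 0]]
  ]
}}

```text
t: 3.7
ee_pos: [502.8, 188.9, 369.1]
orientation: [1.969, 0.458, -1.966]
ft_force: [0.2, -0.8, -0.3]
width: 0.3
```

Run:
```python
from h import *
T=cam("top");S=cam("side")
crop(T,140,70,270,200,5,"c_top.png");crop(S,200,100,350,230,5,"c_side.png")
o=readout.get_obs();print(o["ee_pos"],o["orientation"],o["qpos"])
e=o["ee_pos"]; print(proj(T,[e[0],e[1],e[2]-182]),proj(S,[e[0],e[1],e[2]-182]),proj(T,[527.3,198.8,131.5]),proj(S,[527.3,198.8,131.5]))
```

```text
[501.29287261 186.22814406 367.73641867] [ 1.96421169  0.45490844 -1.97280318] [ 3.33501260e-01  3.41152769e-01  1.85782714e+00 -3.14391461e-04
  9.46916001e-01  1.44957818e+00]
[209.24428637 161.95673169] [273.67851451 157.68488007] [206.64312372 156.57936397] [280.11023227 170.20693773]
```

View pics/c_top.png

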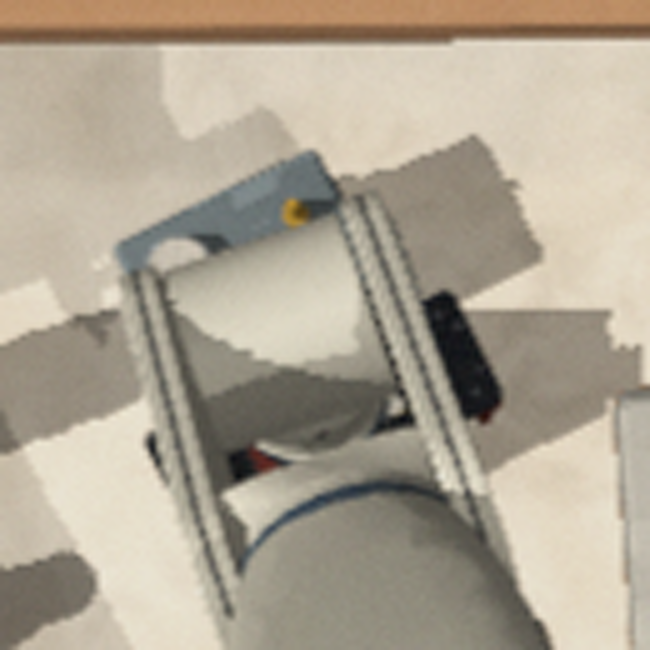

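View pics/c_side.png

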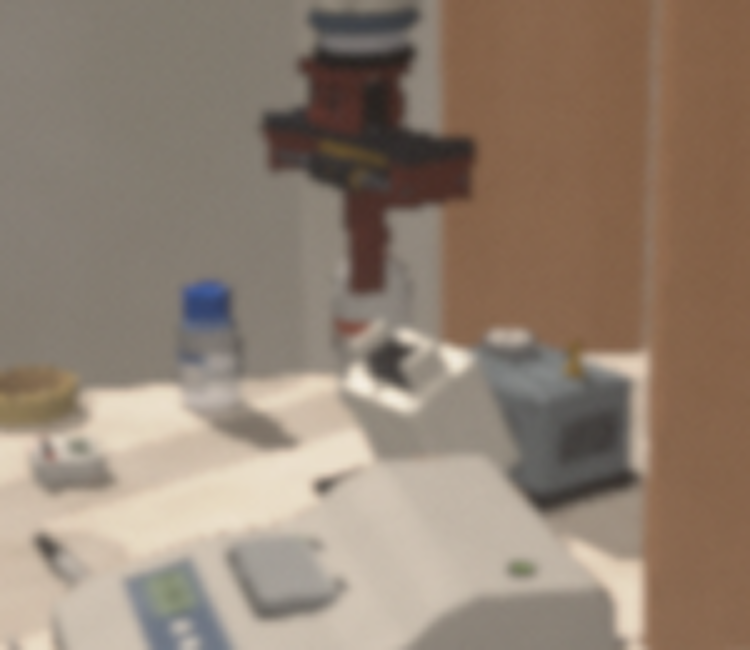

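Emit:
{"api": "apply_moves", "payload": {
  "commands": [
    [[0.006, 0.003, -0.024, 0], [0.012, 0.006, -0.042, 0], [0.0122, 0.006, -0.0472, 0], [0.0122, 0.006, -0.0472, 0]]
  ]
}}

```text
t: 4.3
ee_pos: [514.4, 192.0, 322.4]
orientation: [1.969, 0.454, -1.971]
ft_force: [0.2, -0.6, -1.5]
width: 0.4
```

Emit:
{"api": "apply_moves", "payload": {
  "commands": [
    [[0.0012, 0.0006, -0.0027, 0], [0.0024, 0.0012, -0.0054, 0], [0.0024, 0.0012, -0.0054, 0]]
  ]
}}

```text
t: 4.68
ee_pos: [516.9, 193.8, 317.1]
orientation: [1.97, 0.455, -1.969]
ft_force: [0.8, -0.1, 0.2]
width: 0.6
```

Emit:
{"api": "apply_moves", "payload": {
  "commands": [
    [[0.0008, 0.0004, -0.0018, 0], [0.0016, 0.0008, -0.0036, 0], [0.0016, 0.0008, -0.0036, 0]]
  ]
}}

```text
t: 5.05
ee_pos: [518.4, 194.5, 313.6]
orientation: [1.969, 0.455, -1.97]
ft_force: [-1.6, 0.7, 4.4]
width: 0.9
```

Emit:
{"api": "apply_moves", "payload": {
  "commands": [
    [[0.0008, 0.0004, -0.0018, 0], [0.0016, 0.0008, -0.0036, 0], [0.0024, 0.0012, -0.0054, 0], [0.0024, 0.0012, -0.0054, 0]]
  ]
}}

```text
t: 5.55
ee_pos: [520.4, 195.8, 308.5]
orientation: [1.968, 0.455, -1.971]
ft_force: [-5.5, -0.5, 9.9]
width: 0.5
```

Emit:
{"api": "apply_moves", "payload": {
  "commands": [
    [[0.0006, 0.0003, -0.0013, 0], [0.0012, 0.0006, -0.0027, 0], [0.0012, 0.0006, -0.0027, 0]]
  ]
}}

```text
t: 5.92
ee_pos: [521.6, 196.5, 305.9]
orientation: [1.969, 0.455, -1.971]
ft_force: [-6.1, 1.0, 11.1]
width: 0.4
```

Emit:
{"api": "apply_moves", "payload": {
  "commands": [
    [[0.0004, 0.0002, -0.0009, 0], [0.0006, 0.0003, -0.0014, 0], [0.0006, 0.0003, -0.0014, 0]]
  ]
}}

```text
t: 6.3
ee_pos: [522.1, 196.8, 304.7]
orientation: [1.968, 0.455, -1.971]
ft_force: [-8.0, 1.5, 12.5]
width: 0.6
```

Emit:
{"api": "apply_moves", "payload": {
  "commands": [
    [[0.0003, 0.0001, -0.0007, 0], [0.0005, 0.0002, -0.001, 0], [0.0005, 0.0002, -0.001, 0]]
  ]
}}

```text
t: 6.68
ee_pos: [522.8, 196.8, 304.0]
orientation: [1.969, 0.455, -1.97]
ft_force: [-6.6, -2.3, 14.0]
width: 0.2
```

Emit:
{"api": "apply_moves", "payload": {
  "commands": [
    [[0.0004, 0.0002, -0.001, 0], [0.0005, 0.0003, -0.0013, 0], [0.0005, 0.0003, -0.0013, 0]]
  ]
}}

```text
t: 7.05
ee_pos: [523.0, 197.0, 303.7]
orientation: [1.968, 0.455, -1.971]
ft_force: [-11.7, -3.1, 24.8]
width: 0.2
```

Emit:
{"api": "apply_moves", "payload": {
  "commands": [
    [[-0.003, -0.0014, 0.0068, 0], [-0.006, -0.0028, 0.0136, 0], [-0.0098, -0.0048, 0.0225, 0], [-0.0138, -0.0067, 0.0315, 0], [-0.0177, -0.0086, 0.0405, 0], [-0.0217, -0.0106, 0.0575, 0], [-0.0217, -0.0106, 0.078, 0]]
  ]
}}

```text
t: 7.92
ee_pos: [501.5, 186.3, 380.7]
orientation: [1.969, 0.455, -1.97]
ft_force: [-0.2, 0.5, 0.2]
width: 0.6
```

Run:
```python
from h import *
T=cam("top");S=cam("side")
crop(S,230,120,330,210,7,"d_side.png")
o=readout.get_obs();print(o["ee_pos"],o["ft_force"],o["t"])
for l in ("bay","cartridge_head","cartridge_center"):
  for n in ("top","side"): print(l,n,[(np.round(d["position"],1).tolist(),d["conf"]) for d in models.place_of(n,l)[:1]])
b=np.array([533,202,118.]);y=np.radians(26);s,c=np.sin(y),np.cos(y)
Z=np.array([-s*c,-s*s,c]);X=np.array([c*c,c*s,s]);Y=np.array([-s,c,0])
print("head corners side px (crop)",[((proj(S,b+33*Z+i*14*X+j*25*Y)-[230,120])*7+3).round() for i in(-1,1) for j in (-1,1)])
```

```text
[502.54571657 186.64979772 382.4032675 ] [ 0.76538243 -0.53696434 -0.89891276] 8.025
bay top []
bay side [([532.7, 203.3, 113.3], 0.89)]
cartridge_head top []
cartridge_head side [([516.9, 194.3, 144.4], 0.57)]
cartridge_center top []
cartridge_center side [([533.1, 205.8, 110.9], 0.5)]
head corners side px (crop) [array([351., 355.]), array([295., 333.]), array([389., 324.]), array([332., 302.])]
```

View pics/d_side.png

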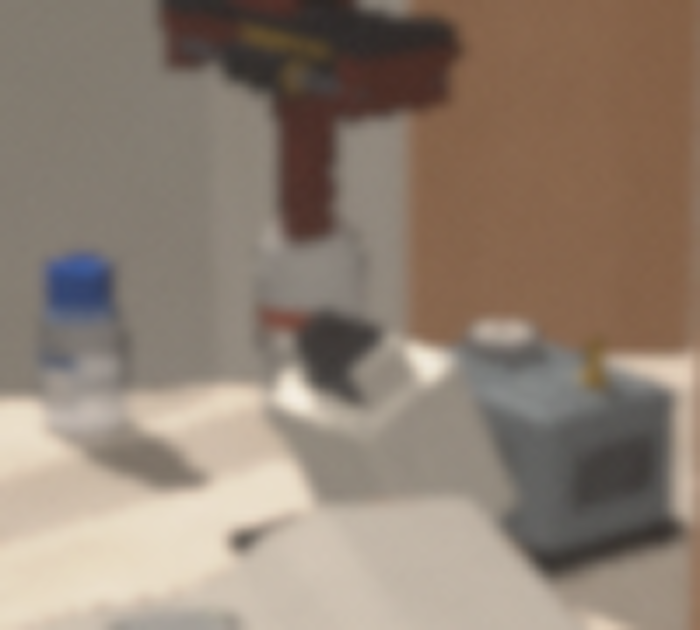

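Run:
```python
from h import *
S=cam("side")
b=np.array([533,202,118.]);y=np.radians(26);s,c=np.sin(y),np.cos(y)
Z=np.array([-s*c,-s*s,c]);X=np.array([c*c,c*s,s]);Y=np.array([-s,c,0])
for z in (0,26,33):
  print(z,[(x,((proj(S,b+z*Z+x*X-(34.5 if z<30 else 25)*Y)-[230,120])*7+3).round().tolist()) for x in (-15,-10,-5,0,5,10,15)])
g=cv2.resize(S[0]["color"][155:190,262:297,::-1],None,fx=20,fy=20,interpolation=cv2.INTER_NEAREST)
def q(p):return tuple(int(v) for v in (proj(S,p)-[262,155]+.5)*20)
for sy,col in ((-1,(0,0,255)),(1,(0,255,0))):
  for a in (10,15):
    pts=[b+z*Z+x*X+sy*34.5*Y for x,z in ((-a,0),(-a,26),(a,26),(a,0))]
    cv2.polylines(g,[np.array([q(p) for p in pts])],True,col,1)
cv2.polylines(g,[np.array([q(b+33*Z+i*14*X+j*25*Y) for i,j in((-1,-1),(1,-1),(1,1),(-1,1))])],True,(255,255,0),1)
cv2.imwrite("pics/e.png",g[:600])
```

```text
0 [(-15, [383.0, 409.0]), (-10, [390.0, 403.0]), (-5, [396.0, 397.0]), (0, [403.0, 392.0]), (5, [410.0, 386.0]), (10, [416.0, 380.0]), (15, [423.0, 375.0])]
26 [(-15, [365.0, 371.0]), (-10, [372.0, 365.0]), (-5, [379.0, 359.0]), (0, [386.0, 354.0]), (5, [392.0, 348.0]), (10, [399.0, 343.0]), (15, [406.0, 337.0])]
33 [(-15, [350.0, 356.0]), (-10, [356.0, 351.0]), (-5, [363.0, 345.0]), (0, [370.0, 339.0]), (5, [377.0, 334.0]), (10, [383.0, 328.0]), (15, [390.0, 322.0])]
```

View pics/e.png

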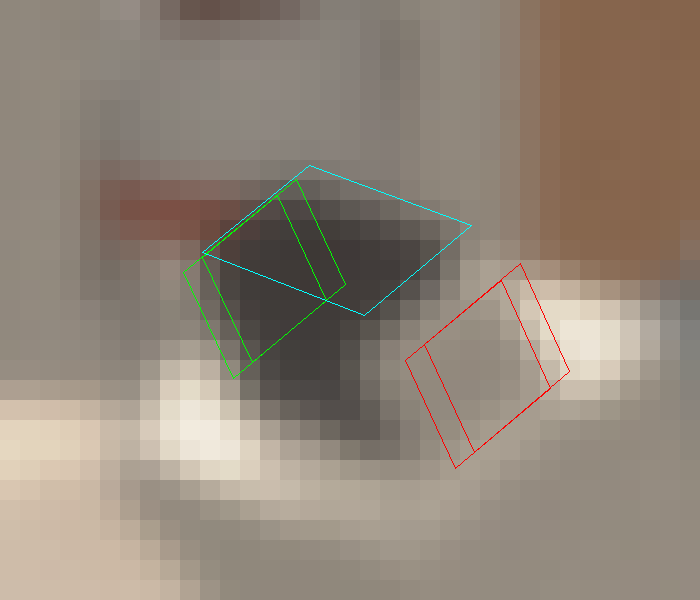

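Emit:
{"api": "apply_moves", "payload": {
  "commands": [
    [[0, 0, 0, 0], [0.005, 0.003, 0, 0], [0.0155, 0.0079, 0, 0], [0.0155, 0.0079, 0, 0], [0.0155, 0.0079, 0, 0], [0.0155, 0.0079, -0.02, 0], [0.0155, 0.0079, -0.04, 0], [0.0155, 0.0079, -0.05, 0]]
  ],
  "gripper": 0.0878
}}

```text
t: 9.38
ee_pos: [517.0, 194.2, 328.7]
orientation: [1.968, 0.455, -1.971]
ft_force: [0.8, 0.7, 0.3]
width: 77.1
```

Emit:
{"api": "apply_moves", "payload": {
  "commands": [
    [[0, 0, -0.0016, 0], [0, 0, -0.0032, 0], [0, 0, -0.0032, 0]]
  ]
}}

```text
t: 9.75
ee_pos: [517.6, 194.5, 327.0]
orientation: [1.97, 0.455, -1.969]
ft_force: [-0.2, -0.1, 0.1]
width: 88.1
```

Run:
```python
from h import *
S=cam("side")
crop(S,240,120,320,200,8,"f_side.png")
o=readout.get_obs();print(o["ee_pos"],o["ft_force"],o["t"],o["width"])
```

```text
[517.61890336 194.44025269 326.9880372 ] [-0.35964978 -0.38183056  0.21306515] 9.8 88.19181734941063
```

View pics/f_side.png

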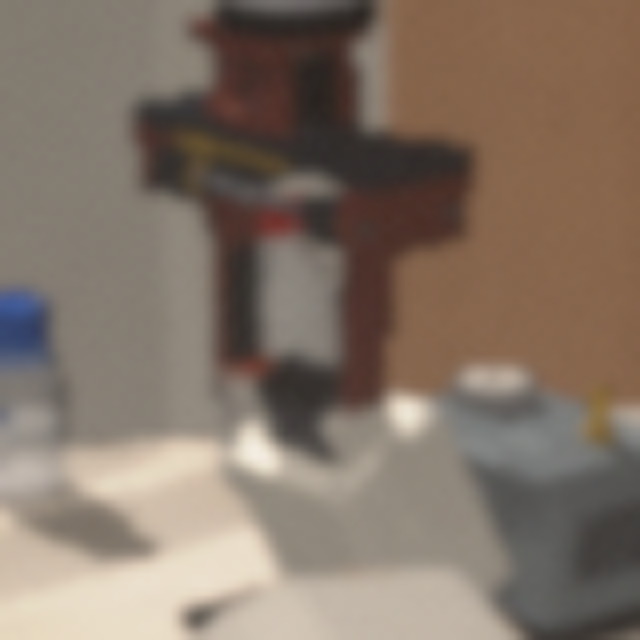

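Emit:
{"api": "apply_moves", "payload": {
  "commands": [
    [[0, 0, 0, 0], [0, 0, 0, 0], [0, 0, 0, 0], [0, 0, 0, 0], [0, 0, 0, 0], [0, 0, 0, 0]]
  ],
  "gripper": 0.03
}}

```text
t: 10.55
ee_pos: [517.4, 194.4, 326.5]
orientation: [1.969, 0.455, -1.969]
ft_force: [-0.7, -0.1, 0.5]
width: 49.2
```

Emit:
{"api": "apply_moves", "payload": {
  "commands": [
    [[0, 0, 0, 0], [-0.001, -0.0005, 0.0022, 0], [-0.002, -0.001, 0.0045, 0], [-0.003, -0.0014, 0.0067, 0], [-0.0039, -0.0019, 0.009, 0], [-0.0039, -0.0019, 0.009, 0]]
  ]
}}

```text
t: 11.3
ee_pos: [513.5, 192.4, 335.7]
orientation: [1.97, 0.455, -1.969]
ft_force: [-0.2, 0.1, -0.1]
width: 49.2
```

Run:
```python
from h import *
S=cam("side")
crop(S,240,120,320,200,8,"g_side.png")
o=readout.get_obs();print(o["ee_pos"],o["ft_force"],o["t"],o["width"])
```

```text
[513.49919552 192.43964145 335.59070337] [ 0.5216927  -0.23485755 -0.93028946] 11.35 49.62257311412771
```

View pics/g_side.png

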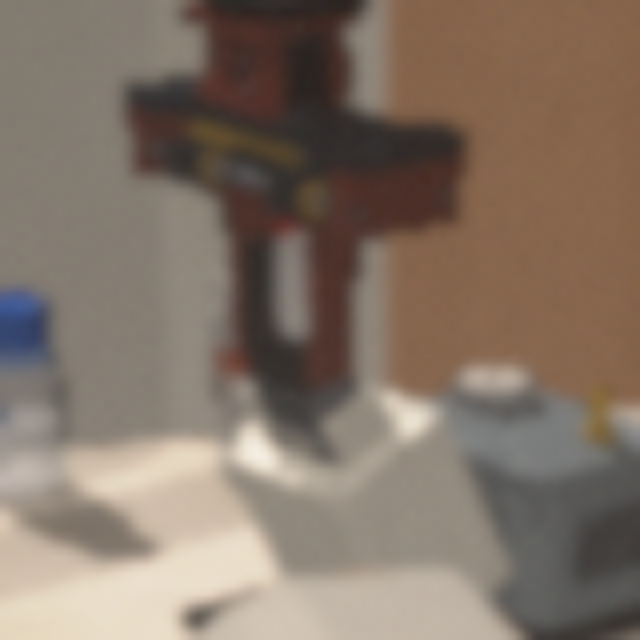

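Emit:
{"api": "apply_moves", "payload": {
  "commands": [
    [[-0.003, -0.0014, 0.0067, 0], [-0.0059, -0.0029, 0.0135, 0], [-0.0089, -0.0043, 0.0202, 0], [-0.0118, -0.0058, 0.027, 0], [-0.0148, -0.0072, 0.0337, 0], [-0.0177, -0.0086, 0.0405, 0], [-0.0207, -0.0101, 0.0472, 0], [-0.0236, -0.0115, 0.0539, 0]]
  ]
}}

```text
t: 12.35
ee_pos: [489.7, 180.9, 389.8]
orientation: [1.97, 0.455, -1.969]
ft_force: [-0.7, 0.7, -1.6]
width: 48.9
```

Run:
```python
from h import *
S=cam("side")
crop(S,230,90,330,190,7,"i_side.png")
o=readout.get_obs();print(o["ee_pos"],o["ft_force"],o["moment"],o["t"],o["width"])
```

```text
[489.68767966 180.81764373 390.55045317] [ 0.72616623 -0.07473962  0.12986503] [-0.02054743 -0.0087487  -0.01630197] 12.4 49.27561403963838
```

View pics/i_side.png

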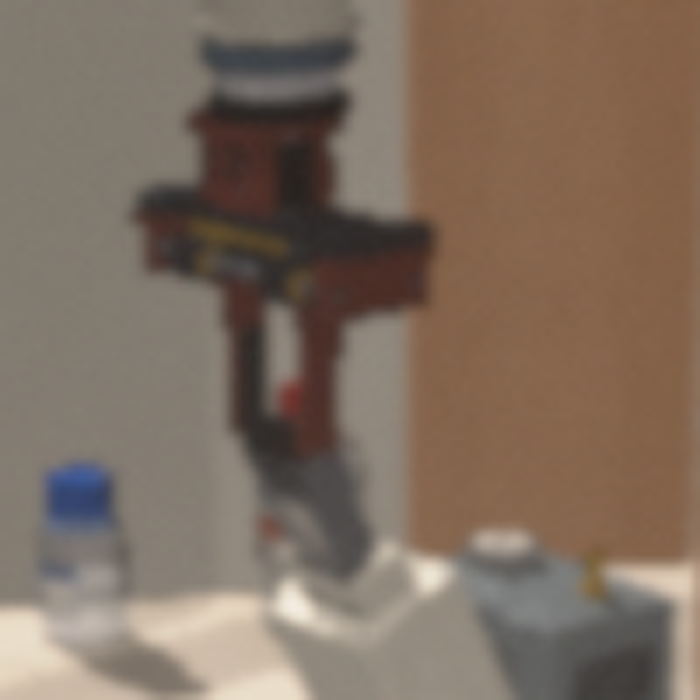

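Emit:
{"api": "apply_moves", "payload": {
  "commands": [
    [[-0.01, -0.005, 0.02, 0], [-0.02, -0.015, 0.04, 0], [-0.028, -0.04, 0.045, 0], [-0.034, -0.075, 0.045, -0.05], [-0.038, -0.115, 0.045, -0.1], [-0.04, -0.155, 0.045, -0.16], [-0.04, -0.195, 0.045, -0.22], [-0.04, -0.235, 0.045, -0.28]]
  ]
}}

```text
t: 13.4
ee_pos: [449.7, -55.3, 434.6]
orientation: [2.132, 0.184, -2.131]
ft_force: [1.7, 0.5, -0.9]
width: 49.3
```

Emit:
{"api": "apply_moves", "payload": {
  "commands": [
    [[0.003, -0.04, 0, -0.06], [0.007, -0.08, 0, -0.12], [0.012, -0.12, 0, -0.18], [0.017, -0.16, 0, -0.24], [0.022, -0.2, 0, -0.287], [0.026, -0.24, 0, -0.287], [0.029, -0.27, 0, -0.287], [0.0292, -0.2834, 0, -0.287]]
  ]
}}

```text
t: 14.4
ee_pos: [479.1, -338.7, 434.2]
orientation: [-2.162, 0.124, 2.163]
ft_force: [-0.0, 0.3, -1.6]
width: 49.5
```

Emit:
{"api": "apply_moves", "payload": {
  "commands": [
    [[0, 0, -0.02, 0], [0, 0, -0.045, 0], [0, 0, -0.07, 0], [0, 0, -0.09, 0], [0, 0, -0.1044, 0], [0, 0, -0.1044, 0]]
  ]
}}

```text
t: 15.15
ee_pos: [478.9, -336.9, 329.1]
orientation: [-2.161, 0.121, 2.165]
ft_force: [1.0, -0.3, -1.3]
width: 49.0
```

Run:
```python
from h import *
S=cam("side");T=cam("top")
crop(S,160,110,360,330,3.5,"j_side.png");crop(T,330,120,440,220,6,"j_top.png")
o=readout.get_obs();print(o["ee_pos"],o["orientation"],o["ft_force"],o["qpos"],o["t"],o["width"])
```

```text
[ 479.42288017 -337.40812403  330.528852  ] [-2.16408536  0.12274909  2.16273985] [ 1.04262303 -0.02838368 -0.97388207] [-6.33563471e-01  4.61021065e-01  1.76981719e+00  3.13639848e-05
  9.10029593e-01  1.05019528e+00] 15.25 49.127333821208445
```

View pics/j_side.png

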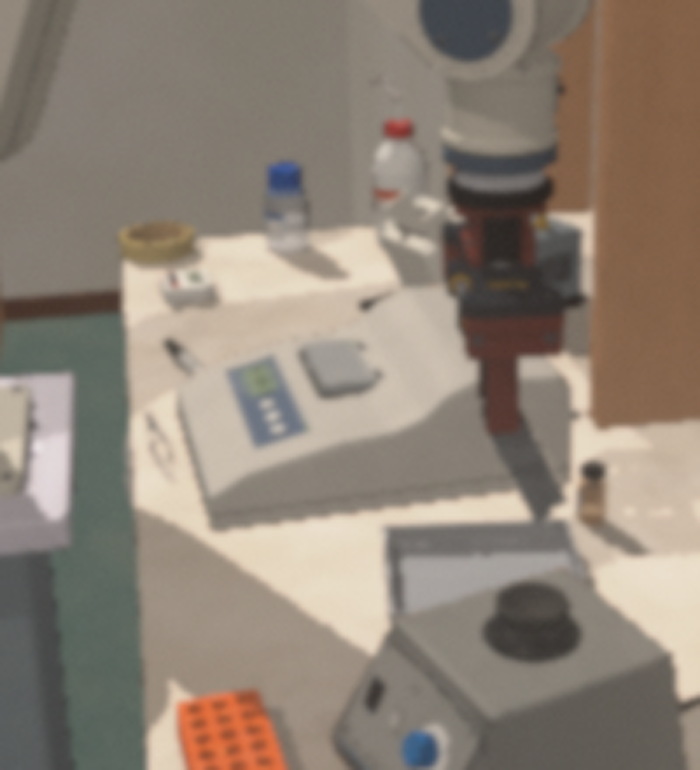

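View pics/j_top.png

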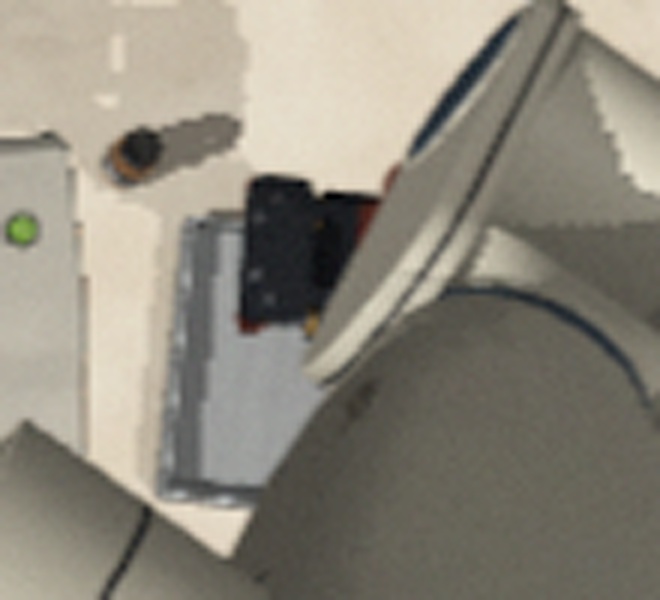

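```bash
cat >> h.py <<'E'
def box(c,yaw,tilt):
    # cartridge box, tilt: top leans toward -d
    d=np.array([np.cos(yaw),np.sin(yaw),0]);y=np.array([-np.sin(yaw),np.cos(yaw),0]);k=np.array([0,0,1.])
    Z=-np.sin(tilt)*d+np.cos(tilt)*k;X=np.cos(tilt)*d+np.sin(tilt)*k
    return [c+i*14*X+j*25*y+l*42*Z for l in(-1,1) for i,j in((-1,-1),(1,-1),(1,1),(-1,1))]
def over(C,tcp,tilt,yaw,x0,y0,x1,y1,k,name):
    d=np.array([np.cos(yaw),np.sin(yaw),0]);kz=np.array([0,0,1.])
    Z=-np.sin(tilt)*d+np.cos(tilt)*kz;X=np.cos(tilt)*d+np.sin(tilt)*kz
    P=np.asarray(tcp)+5.6*d-179.7*kz; c=P-2*X-40*Z; B=box(c,yaw,tilt)
    g=cv2.resize(C[0]["color"][y0:y1,x0:x1,::-1],None,fx=k,fy=k,interpolation=cv2.INTER_CUBIC)
    q=lambda p:tuple(int(v) for v in (proj(C,p)-[x0,y0]+.5)*k)
    for i in range(4):
        for a,b in((i,(i+1)%4),(i+4,(i+1)%4+4),(i,i+4)): cv2.line(g,q(B[a]),q(B[b]),(0,255,255),1)
    ty=np.radians(-6.5);u=np.array([np.cos(ty),np.sin(ty),0]);v=np.array([-u[1],u[0],0]);t0=np.array([469.5,-336.3,0])
    for z,a,b in((22,75,65),(3,72,62)):
        cv2.polylines(g,[np.array([q(t0+i*a*u+j*b*v+z*kz) for i,j in((-1,-1),(1,-1),(1,1),(-1,1))])],True,(0,255,0),1)
    cv2.imwrite("pics/"+name,g)
    print("centre tray", (c-t0)@u,(c-t0)@v,c[2],"foot min z",min(p[2] for p in B))
E
python3 - <<'E'
from h import *
S=cam("side")
over(S,[479.1,-337.4,330],np.radians(26),np.radians(-6.5),270,170,350,270,7,"k.png")
E
```

```text
centre tray 31.00007112860471 -0.0061781890723849806 113.47149585445517 foot min z 69.58494985484307
```

View pics/k.png

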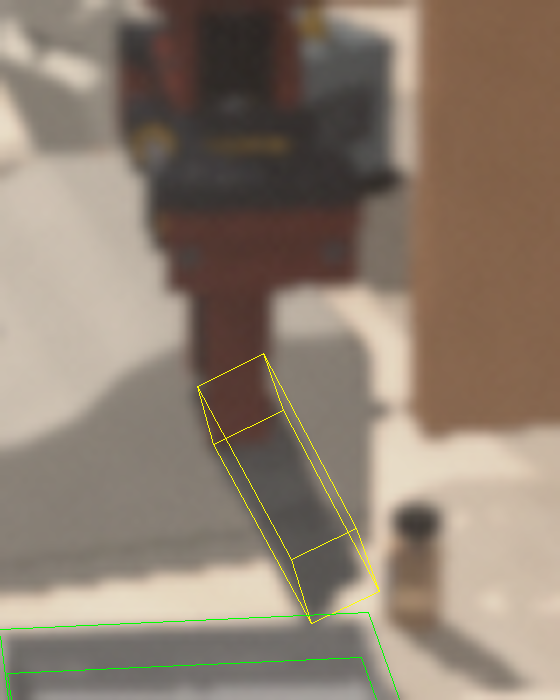

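Emit:
{"api": "apply_moves", "payload": {
  "commands": [
    [[0, 0, -0.02, 0], [0, 0, -0.04, 0], [0, 0, -0.055, 0], [0, 0, -0.0625, 0], [0, 0, -0.0625, 0], [0, 0, -0.0625, 0]]
  ]
}}

```text
t: 16.05
ee_pos: [479.4, -337.6, 268.1]
orientation: [-2.164, 0.123, 2.162]
ft_force: [-0.1, -0.3, -1.1]
width: 49.2
```

Emit:
{"api": "apply_moves", "payload": {
  "commands": [
    [[0, 0, -0.001, 0], [0, 0, -0.002, 0], [0, 0, -0.002, 0]]
  ]
}}

```text
t: 16.42
ee_pos: [479.1, -337.4, 265.5]
orientation: [-2.163, 0.123, 2.163]
ft_force: [-0.0, -0.1, -1.3]
width: 49.0
```

Emit:
{"api": "apply_moves", "payload": {
  "commands": [
    [[0.005, -0.0006, 0, 0], [0.01, -0.0011, 0, 0], [0.014, -0.0016, 0, 0], [0.018, -0.002, 0.001, 0], [0.018, -0.002, 0.001, 0]]
  ]
}}

```text
t: 17.05
ee_pos: [497.2, -339.2, 266.3]
orientation: [-2.162, 0.122, 2.164]
ft_force: [-3.3, 0.7, -0.4]
width: 49.0
```

Run:
```python
from h import *
S=cam("side")
o=readout.get_obs();print(o["ee_pos"],o["ft_force"],o["moment"],o["t"],o["width"])
over(S,[479.1+18,-339.4,266.5],np.radians(20),np.radians(-6.5),270,190,350,275,7,"l.png")
```

```text
[ 497.00321153 -339.19536664  266.22708387] [-1.4899451   1.83861494 -1.24229031] [0.22398493 0.56156661 0.07681326] 17.1 49.54487079167668
centre tray 45.17493367080927 0.04433594739684032 48.52825488191233 foot min z 4.272882802344817
```

View pics/l.png

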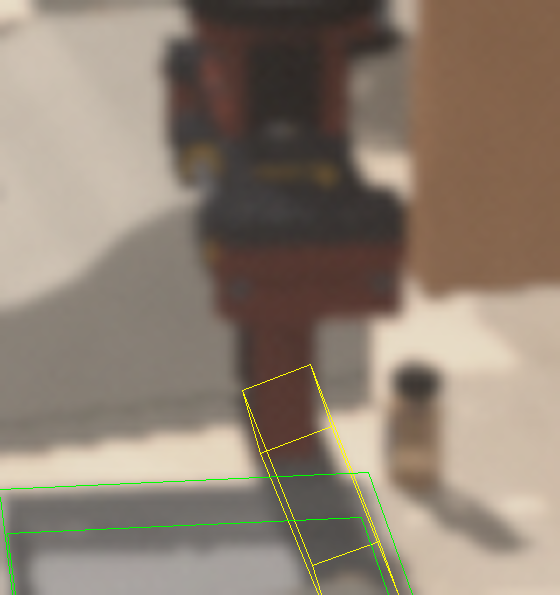

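Emit:
{"api": "apply_moves", "payload": {
  "commands": [
    [[0.004, -0.0005, 0.0005, 0], [0.008, -0.0009, 0.001, 0], [0.012, -0.0014, 0.0015, 0], [0.016, -0.0018, 0.002, 0], [0.02, -0.0023, 0.002, 0], [0.02, -0.0023, 0.002, 0]]
  ]
}}

```text
t: 17.85
ee_pos: [517.5, -341.8, 268.5]
orientation: [-2.164, 0.123, 2.163]
ft_force: [-2.4, 1.2, -0.6]
width: 49.4
```

Run:
```python
from h import *
S=cam("side")
o=readout.get_obs();print(o["ee_pos"],o["ft_force"],o["moment"],o["t"],o["width"])
over(S,[479.1+38,-341.7,268.5],np.radians(5),np.radians(-6.5),270,190,350,275,7,"m.png")
```

```text
[ 517.34093652 -341.73837818  268.40945378] [-2.89522979  0.24338901 -0.5787339 ] [ 0.12062397  0.64604885 -0.04018646] 17.9 49.05422275997967
centre tray 54.99915799827515 0.02318495469876588 48.77790059083487 foot min z 5.717542872514343
```

View pics/m.png

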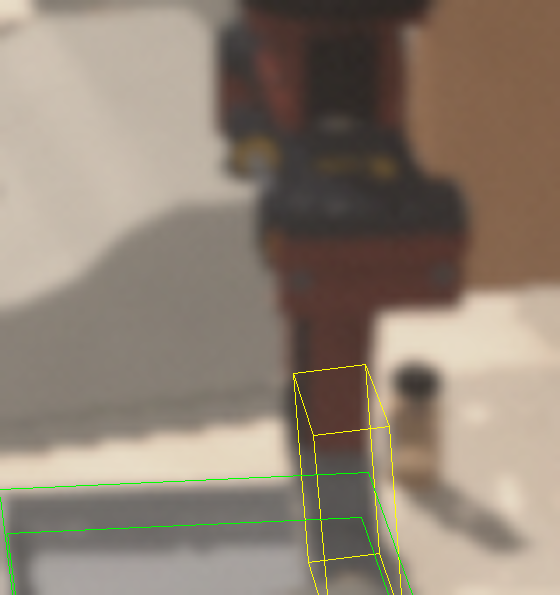

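Emit:
{"api": "apply_moves", "payload": {
  "commands": [
    [[0.003, -0.0003, 0, 0], [0.006, -0.0007, 0, 0], [0.006, -0.0007, 0, 0]]
  ]
}}

```text
t: 18.27
ee_pos: [523.4, -342.4, 268.4]
orientation: [-2.163, 0.122, 2.163]
ft_force: [-3.5, 0.4, 0.3]
width: 49.7
```

Emit:
{"api": "apply_moves", "payload": {
  "commands": [
    [[-0.003, 0.0003, 0.005, 0], [-0.01, 0.001, 0.02, 0], [-0.02, 0.002, 0.04, 0], [-0.035, 0.004, 0.055, 0], [-0.04, 0.0045, 0.06, 0], [-0.04, 0.0045, 0.06, 0]]
  ]
}}

```text
t: 19.02
ee_pos: [483.1, -338.1, 329.4]
orientation: [-2.165, 0.124, 2.161]
ft_force: [-0.1, -0.4, -1.5]
width: 49.5
```

Run:
```python
from h import *
S=cam("side")
o=readout.get_obs();print(o["ee_pos"],o["ft_force"],o["moment"],o["t"],o["width"])
over(S,[483.1,-337.9,328.5],np.radians(0),np.radians(-6.5),270,170,350,270,7,"n.png")
```

```text
[ 483.28304115 -338.03748586  328.82788557] [ 0.27868939  0.21958944 -1.17022228] [-0.00818289  0.03301408 -0.02115893] 19.075 49.30239585572924
centre tray 17.293702379230293 -0.05015126183897308 108.80000000000001 foot min z 66.80000000000001
```

View pics/n.png

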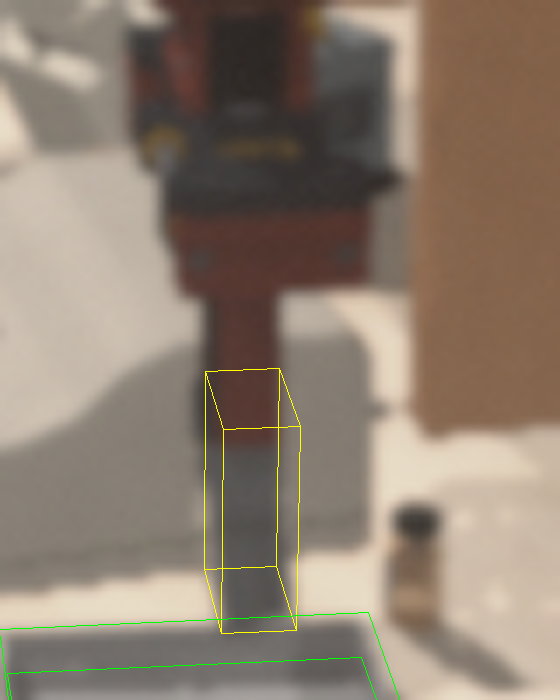

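Emit:
{"api": "apply_moves", "payload": {
  "commands": [
    [[0, 0, -0.02, 0], [0, 0, -0.04, 0], [0, 0, -0.053, 0], [0, 0, -0.058, 0], [0, 0, -0.06, 0], [0, 0, -0.06, 0]]
  ]
}}

```text
t: 19.82
ee_pos: [483.3, -338.1, 268.8]
orientation: [-2.164, 0.123, 2.163]
ft_force: [-0.4, 0.6, 0.2]
width: 49.4
```

Emit:
{"api": "apply_moves", "payload": {
  "commands": [
    [[0, 0, -0.0008, 0], [0, 0, -0.0016, 0], [0, 0, -0.0024, 0], [0, 0, -0.0024, 0]]
  ]
}}

```text
t: 20.32
ee_pos: [483.2, -338.0, 266.3]
orientation: [-2.164, 0.123, 2.163]
ft_force: [0.6, 0.3, 0.6]
width: 49.4
```

Emit:
{"api": "apply_moves", "payload": {
  "commands": [
    [[0, 0, -0.0005, 0], [0, 0, -0.001, 0], [0, 0, -0.001, 0]]
  ]
}}

```text
t: 20.7
ee_pos: [483.7, -338.0, 266.1]
orientation: [-2.165, 0.123, 2.162]
ft_force: [0.5, 2.0, 7.0]
width: 49.7
```

Emit:
{"api": "apply_moves", "payload": {
  "commands": [
    [[0, 0, 0.0005, 0], [0, 0, 0.0005, 0], [0, 0, 0.0005, 0], [0, 0, 0.0005, 0]]
  ],
  "gripper": 0.07
}}

```text
t: 21.2
ee_pos: [483.1, -337.9, 265.4]
orientation: [-2.163, 0.122, 2.163]
ft_force: [0.9, -0.2, -0.0]
width: 69.8
```

Emit:
{"api": "apply_moves", "payload": {
  "commands": [
    [[0, 0, 0.01, 0], [0, 0, 0.03, 0], [0, 0, 0.07, 0], [-0.02, 0.03, 0.12, 0], [-0.05, 0.07, 0.15, 0], [-0.08, 0.12, 0.16, 0], [-0.1, 0.17, 0.16, 0], [-0.1, 0.2, 0.16, 0]]
  ]
}}

```text
t: 22.2
ee_pos: [381.3, -136.1, 426.4]
orientation: [-2.164, 0.123, 2.162]
ft_force: [1.2, -1.2, 0.3]
width: 70.1
```

Run:
```python
from h import *
S=cam("side");T=cam("top")
o=readout.get_obs();print(o["ee_pos"],o["ft_force"],o["t"],o["width"])
over(S,[483.1,-337.9,264.7],np.radians(0),np.radians(-6.5),270,190,350,275,7,"p.png")
crop(T,330,120,440,220,6,"p_top.png")
for l in ("cartridge_center","cartridge_head","bottle","countdown_timer","vial"):
  for n in ("top","side"): print(l,n,[(np.round(d["position"],1).tolist(),round(d["conf"],2)) for d in models.place_of(n,l)[:1]])
```

```text
[ 382.40479956 -136.02523171  426.37220585] [ 0.11846664  0.4120514  -0.04682689] 22.3 69.83248396928619
centre tray 17.293702379230293 -0.05015126183897308 45.0 foot min z 3.0
cartridge_center top [([487.7, -336.1, 47.0], 0.72)]
cartridge_center side [([487.4, -336.2, 43.8], 0.78)]
cartridge_head top [([489.7, -343.1, 89.2], 0.69)]
cartridge_head side [([486.1, -340.4, 85.6], 0.86)]
bottle top [([412.5, 494.9, 2.9], 0.63)]
bottle side [([489.5, -336.0, 83.2], 0.73)]
countdown_timer top [([277.6, 353.0, -0.7], 0.59)]
countdown_timer side [([276.5, 359.6, 0.3], 0.68)]
vial top [([578.5, -253.8, -2.5], 0.64)]
vial side [([582.1, -250.7, 5.2], 0.7)]
```

View pics/p.png

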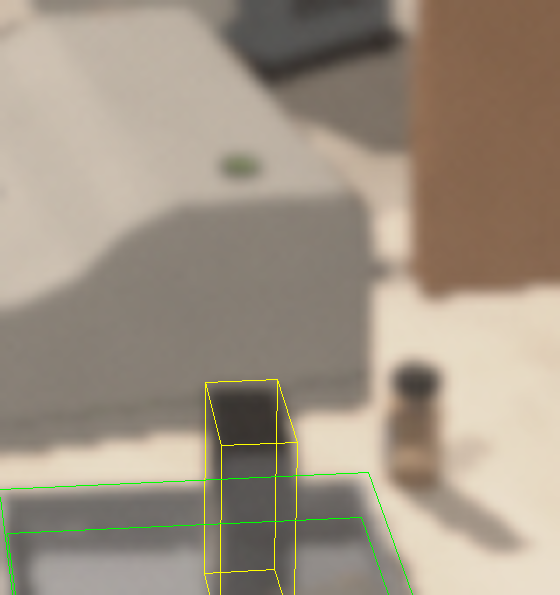

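View pics/p_top.png

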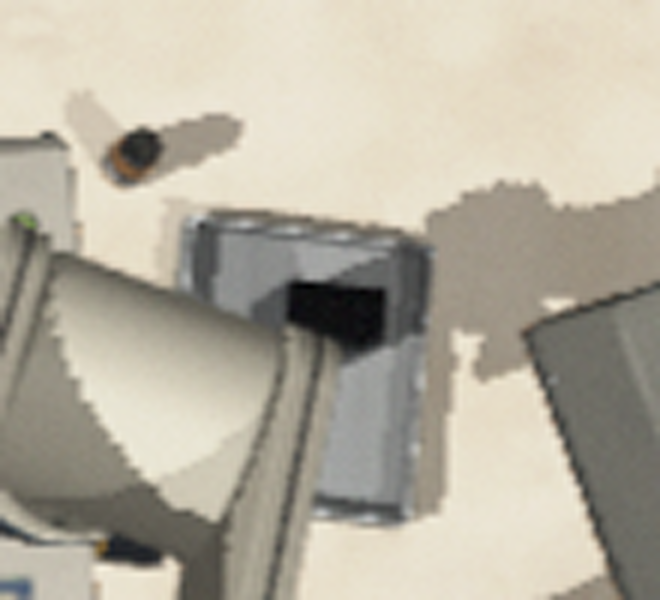

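The cartridge stands upright, head up, inside the tray. In the side crop its head is at about (250,415) and its edges run vertical. The vial, bottle and timer are in place, and the robot is clear.

Run:
```python
from workcell import workorder
print(workorder.close_job())
```

```text
the job is handed in; nothing more can be done
None
```

The cartridge is out of the bay and standing upright, head up, on the floor of the tray, and the job is handed in. No verdict came back, so this rests on my own checks.

**What I did:**
- **Release:** I pressed the head in along the bay axis to the stop, where the force jumped to about 25 N. When I backed off, the pictures showed it sprung out.
- **Grip:** The moves only allow a turn about the vertical, so the fingers could not tilt to match the bay. I gripped the head across y, just above the guard cheeks, instead of across x as you advised, then pulled it out along the slope.
- **Uprighting:** It came out leaning 26 degrees. I pushed its foot against the tray's back wall (about 3 N) until it stood vertical in the grip. I then lowered it to the floor (about 7 N at contact), opened the fingers and moved away.

**Last checks:**
- **Cartridge position:** Both cameras put its centre at about (487.5, -336, 44–47) mm. That is about 18 mm from the tray's centre along its x and about 2 mm along its y, and the height is within 41–49 mm.
- **Upright:** It looked vertical in the side picture.
- **Robot clear:** The force was about 0 N with the arm away from everything.
- **Bystanders:** The vial, timer and bottle were within a few mm of where they started.

**Disagreements:**
- From the side camera, the network reported the cartridge as the bottle, which was plainly wrong. The top camera had the bottle in its place.
- My model outlines sat about 3–4 mm to one side in the side camera, roughly within its calibration error.

I could not read the latch joint directly. I judged it open from the stop force and the cartridge springing out.

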